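# Refill the spring-fed tag-plate magazine of a laundry room

### The job

Refill the tag-plate magazine: first lift the brass weight out of it and stand it on the black rubber mat, then take every blue plate from the white shelf (slide it out over the shelf's front edge to get hold of it) and lay it flat on the yellow spring platform, between the guides. When all the plates are in, stand the weight back on the stack, upright and centred between the side guides, and then press the green refill button fully down and let it go; do not disturb the bottle, cup and jar.

Things in the scene. Friction and masses are not known exactly. Their poses are not given: they have to be found in the camera images.
- plate1: blue steel tag plate, 160 x 36 x 3 mm (x, y, z), 0.11 to 0.16 kg; origin at the centre of its underside, x along its length, z up. Smooth: slides easily. Starts flat on the white shelf, lengthwise across it. Too thin to grip where it lies flat, but an end that juts out over the front edge can be gripped from above by its two long sides. Absent in some starts (None)
- plate2: blue steel tag plate, 160 x 36 x 3 mm (x, y, z), 0.11 to 0.16 kg; origin at the centre of its underside, x along its length, z up. Smooth: slides easily. Starts flat on the white shelf, lengthwise across it. Too thin to grip where it lies flat, but an end that juts out over the front edge can be gripped from above by its two long sides. Absent in some starts (None)
- plate3: blue steel tag plate, 160 x 36 x 3 mm (x, y, z), 0.11 to 0.16 kg; origin at the centre of its underside, x along its length, z up. Smooth: slides easily. Starts flat on the white shelf, lengthwise across it. Too thin to grip where it lies flat, but an end that juts out over the front edge can be gripped from above by its two long sides. Absent in some starts (None)
- plate4: blue steel tag plate, 160 x 36 x 3 mm (x, y, z), 0.11 to 0.16 kg; origin at the centre of its underside, x along its length, z up. Smooth: slides easily. Starts flat on the white shelf, lengthwise across it. Too thin to grip where it lies flat, but an end that juts out over the front edge can be gripped from above by its two long sides. Absent in some starts (None)
- ledge: fixed low white shelf, 240 x 290 mm (x, y), flat top 60 mm above the counter, with a grey rim 4 mm thick and 6 mm high along both sides and the rear, none in front; origin on the counter under its centre. Its -x side, 120 mm from the origin, is the front edge, toward the robot, with free space before it. Slightly turned from start to start
- magazine: fixed plate magazine; origin on the counter below where a loaded plate's centre belongs, x along the plates to the rear, z up. Side guides: x -15 to 85 mm, inner faces y = +-23 mm; end wall at x = 85 mm, 16 mm wide front post at x = -85 mm (inner faces); all 125 mm high. A plate lies between post and end wall with 5 mm play; see well_front and refill_top for the rest
- well_front (a point): point in the open front part of the magazine (its frame: x = -62 mm, y = 0, 110 mm high). From x = -85 to -35 mm the sides are open down to the 12 mm high base, 90 mm wide, so fingers that hold a plate across its width 18 mm from its front end come down here freely
- lift (a joint): yellow sprung platform of the magazine (x from -35 to 83 mm and y = +-21 mm in the magazine's frame): how far it has sunk, m. 0 = empty, its top 110 mm above the counter; it sinks 4.5 mm per newton (about 6 mm per plate, 19 mm under the weight), at most 50 mm
- well (a point): point in the middle between the two side guides, 110 mm above the counter (x = 30 mm in the magazine's frame), axes like the magazine's: the weight belongs centred under or at this point
- weight: brass weight, 80 x 34 x 20 mm (x, y, z), 0.42 kg, with an upright black grip 30 mm (x) by 16 mm (y) that reaches from 20 to 85 mm above its underside; origin at the centre of its underside. It starts on the platform, lengthwise between the side guides; grip it above the guides' tops
- mat: fixed black rubber mat on the counter, 120 x 90 mm, 3 mm thick, for setting the weight aside; origin at the centre of its underside
- refill (a joint): green refill button on the control box: how far it is pressed, m; 0 = out, 0.006 = fully down (5 N), springs back
- refill_top (a point): centre of the top of the green button (28 mm across), 118 mm above the counter when out; it sits on the white and blue control box behind the magazine's end wall (magazine frame: x 90 to 150 mm, 70 mm wide, 100 mm high)
- bottle: bystander: green detergent bottle, 68 mm across, 200 mm high; origin at the centre of its underside
- cup: bystander: white dosing cup, 68 mm across, 70 mm high; origin at the centre of its underside
- jar: bystander: amber jar with white lid, 76 mm across, 100 mm high; origin at the centre of its underside
Things that resemble listed ones, but are neither listed nor needed, are in the scene too. What is shaped like the plate3 but brown, orange or purple is not meant.

How it is judged:
On the way, in this order (a step that is already met when the one before it is completed fails the run):
1. the weight stands on the mat, let go (x of weight in the frame of mat between -0.055 and 0.055 m and y of weight in the frame of mat between -0.045 and 0.045 m and height (world z) of weight below 0.012 m and angle between weight's own z axis and vertical below 0.1 rad and contact force between the fingers and weight below 0.2 N), for 0.3 s.
2. all plates lie flat in the magazine while the weight is still off it (x of plate1 in the frame of magazine between -0.012 and 0.012 m and y of plate1 in the frame of magazine between -0.01 and 0.01 m and z of plate1 in the frame of magazine between 0.05 and 0.124 m and angle between each of plate1, plate2, plate3, plate4's own z axis and vertical below 0.08 rad and x of plate2 in the frame of magazine between -0.012 and 0.012 m and y of plate2 in the frame of magazine between -0.01 and 0.01 m and z of plate2 in the frame of magazine between 0.05 and 0.124 m and x of plate3 in the frame of magazine between -0.012 and 0.012 m and y of plate3 in the frame of magazine between -0.01 and 0.01 m and z of plate3 in the frame of magazine between 0.05 and 0.124 m and x of plate4 in the frame of magazine between -0.012 and 0.012 m and y of plate4 in the frame of magazine between -0.01 and 0.01 m and z of plate4 in the frame of magazine between 0.05 and 0.124 m and horizontal distance between weight and well above 0.07 m), for 0.3 s.
3. the weight stands on the stack, let go (x of plate1 in the frame of magazine between -0.012 and 0.012 m and y of plate1 in the frame of magazine between -0.01 and 0.01 m and z of plate1 in the frame of magazine between 0.05 and 0.124 m and angle between each of plate1, plate2, plate3, plate4, weight's own z axis and vertical below 0.08 rad and x of plate2 in the frame of magazine between -0.012 and 0.012 m and y of plate2 in the frame of magazine between -0.01 and 0.01 m and z of plate2 in the frame of magazine between 0.05 and 0.124 m and x of plate3 in the frame of magazine between -0.012 and 0.012 m and y of plate3 in the frame of magazine between -0.01 and 0.01 m and z of plate3 in the frame of magazine between 0.05 and 0.124 m and x of plate4 in the frame of magazine between -0.012 and 0.012 m and y of plate4 in the frame of magazine between -0.01 and 0.01 m and z of plate4 in the frame of magazine between 0.05 and 0.124 m and x of weight in the frame of well between -0.02 and 0.02 m and y of weight in the frame of well between -0.01 and 0.01 m and z of weight in the frame of magazine between 0.055 and 0.112 m and contact force between the fingers and weight below 0.2 N), for 0.3 s.
4. the refill button is pressed down (value of joint refill above 0.0045 m), for 0.05 s.
At the end, for the whole second after the job is handed in: every plate present lies flat in the magazine (12 mm lengthwise, 10 mm sideways, 0.08 rad), below the guides' tops; the weight stands upright on them, within 20 mm lengthwise and 10 mm sideways of the guides' middle; platform sunk over 20 mm, button out, all at rest (x of plate1 in the frame of magazine between -0.012 and 0.012 m and y of plate1 in the frame of magazine between -0.01 and 0.01 m and z of plate1 in the frame of magazine between 0.05 and 0.124 m and angle between each of plate1, plate2, plate3, plate4, weight's own z axis and vertical below 0.08 rad and x of plate2 in the frame of magazine between -0.012 and 0.012 m and y of plate2 in the frame of magazine between -0.01 and 0.01 m and z of plate2 in the frame of magazine between 0.05 and 0.124 m and x of plate3 in the frame of magazine between -0.012 and 0.012 m and y of plate3 in the frame of magazine between -0.01 and 0.01 m and z of plate3 in the frame of magazine between 0.05 and 0.124 m and x of plate4 in the frame of magazine between -0.012 and 0.012 m and y of plate4 in the frame of magazine between -0.01 and 0.01 m and z of plate4 in the frame of magazine between 0.05 and 0.124 m and x of weight in the frame of well between -0.02 and 0.02 m and y of weight in the frame of well between -0.01 and 0.01 m and z of weight in the frame of magazine between 0.055 and 0.112 m and linear speed of each of plate1, plate2, plate3, plate4, weight below 0.02 m/s and value of joint refill below 0.002 m and value of joint lift above 0.02 m); the robot touches nothing.
It fails at once if the bottle, cup or jar is moved more than 30 mm or tipped over (distance of any of bottle, cup, jar from where it was at the start of the episode above 0.03 m or angle between any of bottle, cup, jar's own z axis and vertical above 0.4 rad).
Of plate1, plate2, plate3, plate4 only 2 to 4 are there at a start; the rules pass over those that are not, and their reading is None.
At some moment in a run one of plate1, plate2, plate3, plate4, weight may be knocked a few centimetres aside while the robot is not near it.
It also fails if it takes over 210 s, if anything falls off the work surface, if the arm or the gripper's body presses on something with over 40 N, if the wrist force passes 120 N, or if a joint passes its speed limit or range.

### The arm

A 7-joint arm with a two-finger parallel gripper is mounted at the origin on the work surface. World frame = base frame: x ahead of the robot, y to its left, z up, the work surface at z = 0. Lengths are in m, angles in rad, forces in N, time in s.
With the tool pointing down it reaches from about 0.425 to 0.95 m from the base axis. Payload 4.7 kg.
Tool frame: the origin (TCP) lies at the very end of the fingers, on their centre line; the grasp point (between the pads) lies 19 mm behind it; z points along the fingers, y is the line along which they close (so a half turn about z gives the same grasp; the last joint's range is limited). The gripper opens to 85 mm and grips with 20 to 120 N. Pads are 22 mm wide; open, the fingers measure 114 mm over their backs; the gripper's body (76 mm by 85 mm) begins 54 mm behind the grasp point. The pads swing forward as they close: fully open they stand 13 mm farther back than shut.
Start: joints at [1.086, 0.469, -0.049, 1.532, 0.024, 1.141, -0.082], TCP at [0.297, -0.606, 0.207] pointing down, gripper open.
Joint ranges: [-2.59, 2.59], [-0.33, 1.99], [-1.39, 1.29], [0.1, 2.45], [-1.04, 4.18], [0.21, 1.99], [-2.66, 2.66]. Speed limits (rad/s): [2.57, 2.57, 3.14, 3.14, 3.14, 3.14, 3.14].

### API

Orientations are given as a unit quaternion [w, x, y, z].
In Python, from workcell import readout, vision, bot gives the robot as it stands.
- The arm moves only by the shell command python3 -m creep 'ROWS'. ROWS is JSON, a list of rows, each a list of 3 entries, a list of its own where there are three numbers: the shift along the tool's x, y, z in mm, then the turn about the tool's z in rad, then the gripper command: -1 is shut, 1 is fully open, values between are in proportion. A call has 1 to 10 rows; each row is the pose to reach, as a shift and turn from the pose commanded when the call began, along the tool's axes at that moment; what a row does not reach only later rows make up. A row lasts 1/12 s, in which the tool goes at most 41.7 mm and 7.16 degrees, less where a joint would pass 70% of its speed; a pose out of reach is approached as far as the arm can. A call with a gripper value outside its range is refused whole. The fingers move at their own pace and stop on an object; the grip force is fixed at half the most. Time passes only in rows, so rows that repeat a pose let the fingers close. It gives the time, the measured TCP pose, the force, the opening and the grip force at its end, in the units of the state.
- readout.state(): the state, without advancing time (a new reading comes with each control period).
- vision.camera(name): name is "side" or "top" or "wrist"; returns a dict with "color" (400x640x3 uint8, red, green, blue), "intrinsics" (3x3 intrinsics, pixels), "dist_coeffs" ([k1, k2, p1, p2, k3] as OpenCV has them; the pictures are not rectified), "pose" (4x4, takes a point from camera to world coordinates). Camera axes: x right, y down, z forward; pixel columns grow to the right and rows downward; lengths in m; the calibration is good to about 2 mm. A picture is of the moment at which its call begins. There is no depth.
- bot.close_job(): hands the job in; it is judged then, once.
Trained networks look in the newest picture that a camera, given by its name, has taken for a name from the list of things; names that differ only in an ending like _2 or _b are one class to them, and where a whole thing is asked for, a point or a joint stands for the part that bears it (a point fixed in the world has none). Each returns a list of dicts, best first, with "conf" (0 to 1); they miss things now and then, are a little off and sometimes report something else, mostly with a low value. They report only what shows in the picture. A call takes as long as a camera call. They do not tell look-alikes from the thing itself.
- vision.recognise(camera, label): "position" ([x, y, z] in m, in world coordinates, good to about 4 mm: the middle of the surface that is visible of it).
- vision.place_of(camera, label): "position" ([x, y, z] in m, in world coordinates, good to about 4 mm: a listed point, or the origin of a listed thing).
The state is a dict: "time_s": time; "joint_positions": joint angles; "joint_vel": joint speeds; "joint_efforts": joint torques, N m; "eef_pos": TCP position; "eef_rot": TCP orientation; "wrist_force": force on the tool from outside, world axes, zero at the start; "moment": the same for the moment, N m; "finger_gap": finger opening in m; "grip_force": force on a finger pad.
Only numpy, scipy, OpenCV 4.12 (cv2) and the standard library are available. Lean on these libraries where they do the work, as an engineer would, in place of code of your own. Each camera call takes 0.05 s, during which the arm holds its last target. There are 200 camera calls.

## Working session

There is one attempt and no reset: what is moved stays moved. The work goes in short steps, Python scripts to look and compute and a shell command to move; the robot and the scene stay as the last step left them, time stands still between calls to the robot, and variables do not carry over. Pictures are saved under pics/ and viewed, at most 16 in all, crops included, and the job is handed in when it is done.

```bash
ls; mkdir -p pics
cat > h.py <<'E'
import numpy as np, cv2
from workcell import readout, vision, bot
from scipy.spatial.transform import Rotation as R
def cam(n,save=None):
    c=vision.camera(n)
    if save: cv2.imwrite('pics/'+save,cv2.cvtColor(c['color'],cv2.COLOR_RGB2BGR))
    return c
def px(c,P):
    T=np.linalg.inv(np.array(c['pose'])); P=np.atleast_2d(P).astype(float)
    return cv2.projectPoints(P,cv2.Rodrigues(T[:3,:3])[0],T[:3,3],np.array(c['intrinsics']),np.array(c['dist_coeffs']))[0].reshape(-1,2)
def world(c,uv,z):
    q=cv2.undistortPoints(np.array(uv,float).reshape(-1,1,2),np.array(c['intrinsics']),np.array(c['dist_coeffs'])).reshape(-1,2)
    T=np.array(c['pose']); d=np.c_[q,np.ones(len(q))]@T[:3,:3].T
    return T[:3,3]+d*((z-T[2,3])/d[:,2])[:,None]
def rot():
    q=readout.state()['eef_rot']; return R.from_quat([q[1],q[2],q[3],q[0]])
def go(p):  # shift in tool axes, mm, from measured TCP to p
    s=readout.state(); return np.round(1000*rot().inv().apply(np.array(p)-s['eef_pos']),1)
E
python3 - <<'E'
from h import *
s=readout.state(); print(s); print(rot().as_matrix().round(3))
for n in('top','side'):
    c=cam(n,n+'0.png'); print(n,np.array(c['pose']).round(3).tolist())
    for l in ['plate1','ledge','magazine','well_front','well','weight','mat','refill_top','bottle','cup','jar']:
        f=vision.recognise if l in() else vision.place_of
        for d in f(n,l)[:6]: print(l,np.round(d['position'],3),round(d['conf'],2),px(c,d['position']).round()[0])
E
```

```text
pics
{'time_s': 0.0, 'joint_positions': array([ 1.08611756,  0.46946078, -0.04858467,  1.53374234,  0.02410437,
        1.140969  , -0.08230246]), 'joint_vel': array([ 0.00015245,  0.00020434,  0.00064416,  0.00014855, -0.00103466,
        0.00113227, -0.00050475]), 'joint_efforts': array([ 9.01785961e-05, -5.10302603e+01, -4.60313726e-02, -2.37706751e+01,
        1.08210300e-02,  7.57981092e-03,  8.43734149e-07]), 'eef_pos': array([ 0.29682442, -0.6055127 ,  0.20612789]), 'eef_rot': array([-9.60940382e-04,  9.74142329e-01,  2.25933019e-01, -2.65112827e-04]), 'wrist_force': array([-0.41733377,  0.70756044, -0.1859141 ]), 'moment': array([ 0.0406932 , -0.02000374,  0.02736041]), 'grip_force': 0.0, 'finger_gap': 0.08546200104200571}
[[ 0.898  0.44  -0.001]
 [ 0.44  -0.898  0.002]
 [-0.    -0.002 -1.   ]]
top [[0.022, -0.982, 0.188, 0.349], [-1.0, -0.025, -0.014, 0.114], [0.018, -0.188, -0.982, 1.191], [0.0, 0.0, 0.0, 1.0]]
plate1 [ 0.526  0.487 -0.   ] 0.91 [183. 206.]
plate1 [0.582 0.266 0.063] 0.79 [258. 184.]
plate1 [0.581 0.198 0.058] 0.67 [282. 186.]
plate1 [0.34  0.38  0.003] 0.5
[... 726 characters left out ...]
. 330.]
plate1 [ 0.517 -0.11   0.09 ] 0.7 [359. 183.]
plate1 [0.574 0.264 0.057] 0.63 [295. 250.]
plate1 [ 0.342  0.38  -0.001] 0.6 [365. 322.]
plate1 [0.368 0.162 0.001] 0.6 [379. 264.]
ledge [ 0.598  0.232 -0.003] 0.69 [292. 259.]
magazine [ 0.495 -0.109 -0.002] 0.61 [363. 209.]
well_front [ 0.433 -0.115  0.109] 0.69 [385. 182.]
well [ 0.526 -0.106  0.112] 0.59 [356. 177.]
weight [ 0.518 -0.111  0.089] 0.53 [359. 183.]
weight [ 0.496 -0.109 -0.   ] 0.46 [363. 208.]
mat [ 0.493 -0.281  0.   ] 0.56 [377. 186.]
refill_top [ 0.614 -0.092  0.121] 0.5 [329. 172.]
bottle [ 0.809  0.124 -0.002] 0.62 [246. 223.]
cup [ 0.766 -0.058  0.001] 0.84 [284. 199.]
jar [ 0.766 -0.215 -0.003] 0.68 [303. 181.]
```

```bash
python3 -c "
import cv2
a=cv2.imread('pics/top0.png')[90:300,150:490];cv2.imwrite('pics/topc.png',cv2.resize(a,(800,494),interpolation=3))"
```

```text
(no output)
```

View pics/topc.png

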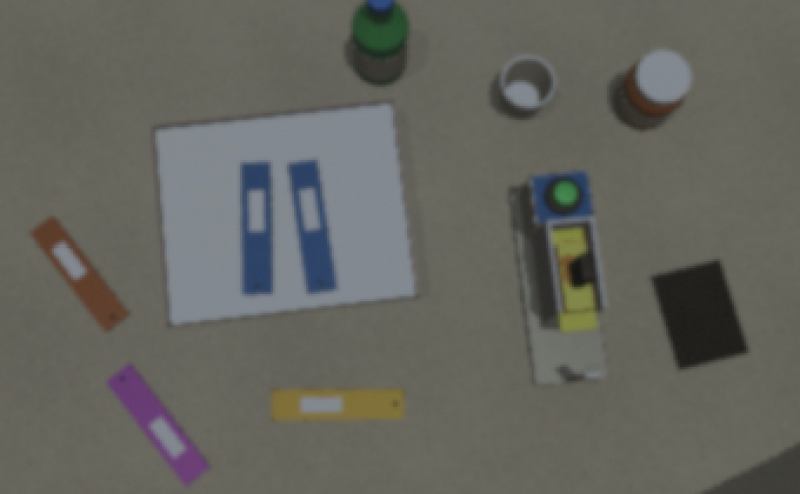

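View pics/side0.png

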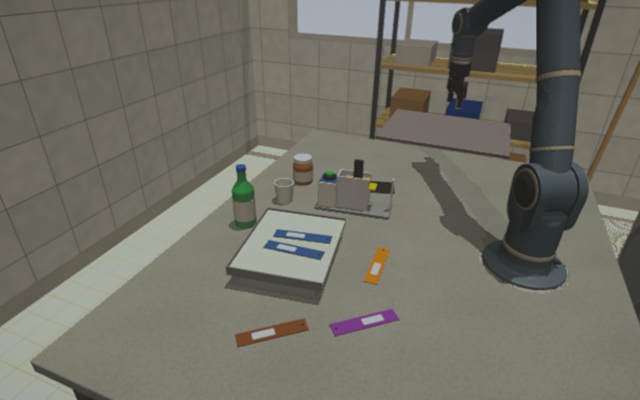

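Two blue plates are on the shelf, at top px (258,184) and (282,186). The look-alikes are brown (183,206), purple (216,272) and orange (293,262), all off the shelf. The weight's grip is at top px (393,208), and the mat is at (446,224). I'll go above the weight first.

```bash
python3 -m creep '[[[200,-170,-70],0.334,1],[[200,-170,-70],0.334,1],[[200,-170,-70],0.334,1],[[200,-170,-70],0.334,1],[[200,-170,-70],0.334,1],[[200,-170,-70],0.334,1],[[200,-170,-70],0.334,1],[[200,-170,-70],0.334,1],[[200,-170,-70],0.334,1],[[200,-170,-70],0.334,1]]'
python3 - <<'E'
from h import *
print(rot().as_matrix().round(3)); print(go([.46,-.108,.30]))
E
```

```text
time_s: 2.03
eef_pos: [0.4012, -0.3663, 0.2771]
eef_rot: [0.0, 0.998, 0.06, -0.0]
wrist_force: [-0.7, -0.2, -0.6]
finger_gap: 0.0853
grip_force: 0.0
[[ 0.993  0.12  -0.   ]
 [ 0.12  -0.993 -0.001]
 [-0.001  0.001 -1.   ]]
[  89.4 -249.4  -23.1]
```

```bash
python3 -m creep '[[[89,-249,-23],0,1],[[89,-249,-23],0,1],[[89,-249,-23],0,1],[[89,-249,-23],0,1],[[89,-249,-23],0,1],[[89,-249,-23],0,1],[[89,-249,-23],0,1],[[89,-249,-23],0,1],[[89,-249,-23],0,1],[[89,-249,-23],0,1]]'
python3 - <<'E'
from h import *
c=cam('wrist','w1.png'); print(np.array(c['pose']).round(3).tolist())
for l in ['magazine','well_front','well','weight','refill_top','mat']:
    for d in vision.place_of('wrist',l)[:2]: print(l,np.round(d['position'],4),round(d['conf'],2),px(c,d['position']).round()[0])
E
```

```text
time_s: 2.87
eef_pos: [0.4595, -0.11, 0.2997]
eef_rot: [0.0, 0.998, 0.059, -0.001]
wrist_force: [0.0, -0.5, -0.7]
finger_gap: 0.0856
grip_force: 0.0
[[0.116, -0.944, -0.308, 0.54], [-0.993, -0.11, -0.036, -0.101], [0.001, 0.31, -0.951, 0.467], [0.0, 0.0, 0.0, 1.0]]
magazine [ 0.4918 -0.1065  0.0012] 0.78 [324. 132.]
well_front [ 0.4316 -0.117   0.112 ] 0.85 [327. 195.]
weight [ 0.522  -0.1064  0.0936] 0.79 [327. 114.]
refill_top [ 0.6134 -0.0934  0.118 ] 0.97 [325.  20.]
refill_top [ 0.4944 -0.1084 -0.0012] 0.47 [325. 131.]
mat [ 0.4914 -0.2807  0.001 ] 0.59 [441. 147.]
```

View pics/w1.png

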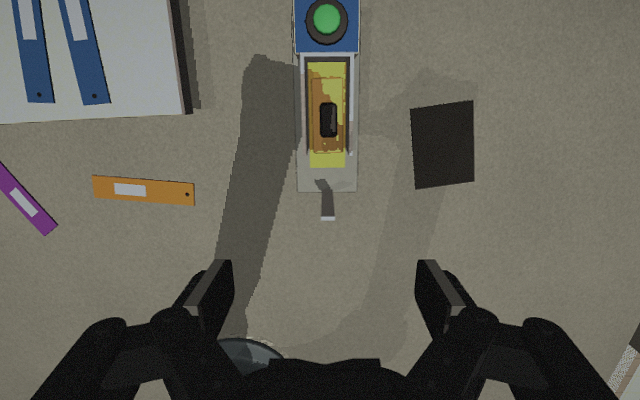

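The wrist view shows the magazine lined up with the tool: button at (326,18), black grip at (328,120), front post at (327,218), mat at (442,145).

Run:
```python
from h import *
c=cam('wrist'); g=cv2.cvtColor(c['color'],cv2.COLOR_RGB2HSV); 
w=lambda u,z:world(c,[u],z)[0].round(4)
# grip blob
m=(g[...,2]<45).astype('uint8'); m[:, :310]=0; m[:,346:]=0; m[:90]=0; m[150:]=0
n,l,s,ce=cv2.connectedComponentsWithStats(m); i=1+s[1:,4].argmax(); print(s[i],ce[i])
# button blob, green
m=cv2.inRange(g,(45,80,60),(80,255,255)); n,l,s,ce=cv2.connectedComponentsWithStats(m); i=1+s[1:,4].argmax(); print('btn',s[i],w(ce[i],.118))
# platform yellow
m=cv2.inRange(g,(25,150,60),(34,255,255)); m[200:]=0; print('yellow',cv2.boundingRect(m))
print('post',w((327.5,218),.125))
cv2.imwrite('pics/w1c.png',cv2.resize(c['color'][50:230,270:390,::-1],(400,600),interpolation=2))
mm=cv2.inRange(c['color'],(0,0,0),(50,50,50)); mm[:90]=0;mm[200:]=0;mm[:,:395]=0;mm[:,490:]=0
k=max(cv2.findContours(mm,0,2)[0],key=cv2.contourArea); b=cv2.boxPoints(cv2.minAreaRect(k)); print(world(c,b,.003).round(3), world(c,b,.003).mean(0))
```

```text
[322 103  17  35 389] [328.55012853 120.70951157]
btn [315   5  28  30 659] [ 0.6153 -0.0948  0.118 ]
yellow (0, 0, 0, 0)
post [ 0.409  -0.1188  0.125 ]
[[ 0.544 -0.222  0.003]
 [ 0.562 -0.31   0.003]
 [ 0.443 -0.35   0.003]
 [ 0.425 -0.254  0.003]] [ 0.49351163 -0.28411637  0.003     ]
```

View pics/w1c.png

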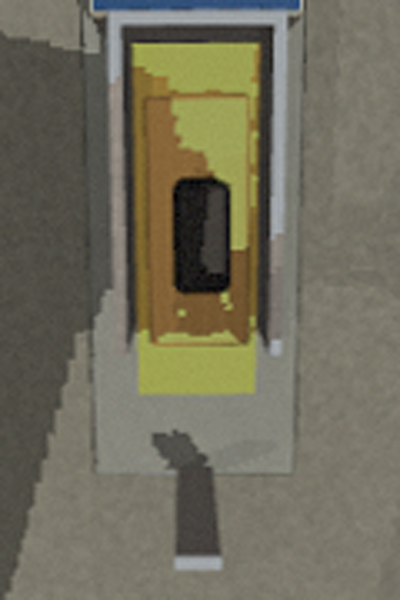

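Run:
```python
from h import *
c=cam('wrist')
print(world(c,[(328.5,120),(328.5,104),(328.5,137)],.176)); print(px(c,[[.5238,-.1056,.125],[.5238+.0028,-.1056-.023,.125],[.5238-.0028,-.1056+.023,.125]]))
print(readout.state()['eef_pos'],go([.521,-.1065,.30]))
```

```text
[[ 0.52187914 -0.10505831  0.176     ]
 [ 0.53558668 -0.1033648   0.176     ]
 [ 0.50690963 -0.10690895  0.176     ]]
[[328.56175043 114.90762704]
 [350.69555305 114.88778401]
 [306.42187885 114.97049766]]
[ 0.45994134 -0.10772505  0.30020567] [60.8  6.2  0.2]
```

```bash
python3 -m creep '[[[30,3,0],0,1],[[61,5,0],0,1],[[61,5,40],0,1],[[61,5,75],0,1],[[61,5,105],0,1],[[61,5,130],0,1],[[61,5,150],0,1],[[61,5,160],0,1],[[61,5,160],0,1],[[61,5,160],0,1]]'
python3 -m creep '[[[0,0,0],0,-1],[[0,0,0],0,-1],[[0,0,0],0,-1],[[0,0,0],0,-1],[[0,0,0],0,-1],[[0,0,0],0,-1],[[0,0,0],0,-1],[[0,0,0],0,-1],[[0,0,0],0,-1],[[0,0,0],0,-1]]'
```

```text
time_s: 4.15
eef_pos: [0.5216, -0.105, 0.1406]
eef_rot: [0.0, 0.998, 0.061, 0.0]
wrist_force: [0.8, 0.1, 1.3]
finger_gap: 0.0853
grip_force: 0.0
time_s: 4.98
eef_pos: [0.5213, -0.1052, 0.1403]
eef_rot: [0.0, 0.998, 0.061, 0.0]
wrist_force: [1.1, -0.8, 0.2]
finger_gap: 0.0143
grip_force: 61.7
```

```bash
python3 -m creep '[[[0,0,-25],0,-1],[[0,0,-55],0,-1],[[0,0,-80],0,-1],[[-12,40,-80],0,-1],[[-24,80,-80],0,-1],[[-36,120,-80],0,-1],[[-46,155,-80],0,-1],[[-49,174,-80],0,-1],[[-49,174,-80],0,-1],[[-49,174,-80],0,-1]]'
python3 - <<'E'
from h import *
c=cam('wrist','w2.png'); s=readout.state(); print(s['finger_gap'],s['wrist_force'])
for l in ['weight','mat']:
    for d in vision.place_of('wrist',l)[:2]: print(l,np.round(d['position'],4),round(d['conf'],2))
E
```

```text
time_s: 5.82
eef_pos: [0.4923, -0.2843, 0.2187]
eef_rot: [-0.001, 0.998, 0.059, -0.001]
wrist_force: [1.2, 1.3, -3.8]
finger_gap: 0.0141
grip_force: 61.1
0.014064426182878164 [-0.15899868  0.13174821 -3.89305801]
weight [ 0.4927 -0.2855  0.1683] 0.64
mat [ 4.943e-01 -2.812e-01  4.000e-04] 0.79
```

View pics/w2.png

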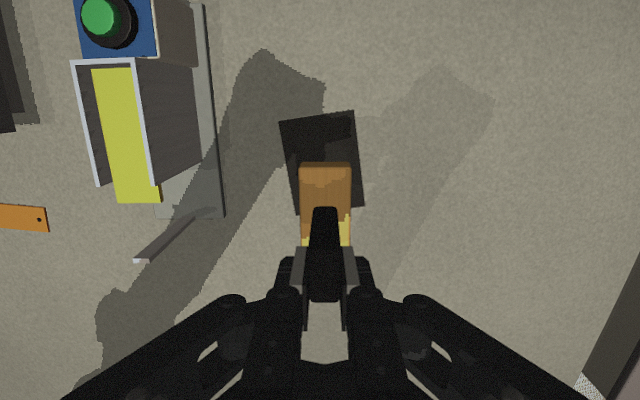

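The weight is held upright over the mat, whose corners are at (279,122) and (353,111). I'll lower it now.

```bash
python3 -m creep '[[[0,0,40],0,-1],[[0,0,80],0,-1],[[0,0,115],0,-1],[[0,0,140],0,-1],[[0,0,152],0,-1],[[0,0,158],0,-1],[[0,0,162],0,-1],[[0,0,164],0,-1],[[0,0,164],0,-1],[[0,0,164],0,-1]]'
```

```text
time_s: 6.8
eef_pos: [0.4948, -0.2841, 0.0577]
eef_rot: [0.001, 0.998, 0.061, 0.001]
wrist_force: [0.4, 0.0, -3.5]
finger_gap: 0.0143
grip_force: 61.1
```

```bash
python3 -m creep '[[[0,0,2],0,-1],[[0,0,4],0,-1],[[0,0,4],0,-1],[[0,0,4],0,-1]]'
```

```text
time_s: 7.13
eef_pos: [0.4941, -0.2839, 0.0526]
eef_rot: [0.0, 0.998, 0.061, 0.001]
wrist_force: [0.3, -0.9, -2.9]
finger_gap: 0.0143
grip_force: 61.3
```

```bash
python3 -m creep '[[[0,0,2],0,-1],[[0,0,2],0,-1],[[0,0,2],0,-1]]'
```

```text
time_s: 7.38
eef_pos: [0.4943, -0.2845, 0.0524]
eef_rot: [0.001, 0.998, 0.061, 0.001]
wrist_force: [-3.2, 1.2, 9.2]
finger_gap: 0.014
grip_force: 62.9
```

```bash
python3 -m creep '[[[0,0,-2],0,1],[[0,0,-2],0,1],[[0,0,-2],0,1],[[0,0,-2],0,1],[[0,0,-2],0,1],[[0,0,-2],0,1],[[0,0,-2],0,1],[[0,0,-2],0,1],[[0,0,-2],0,1],[[0,0,-2],0,1]]'
python3 -m creep '[[[0,0,-30],0,1],[[0,0,-70],0,1],[[0,0,-110],0,1],[[0,0,-150],0,1],[[0,0,-190],0,1],[[0,0,-230],0,1],[[0,0,-250],0,1],[[0,-40,-250],0,1],[[0,-80,-250],0,1],[[0,-110,-250],0,1]]'
python3 -c "
from h import *
c=cam('wrist')
for d in vision.place_of('wrist','weight')[:2]: print(d)
"
python3 -m creep '[[[30,-400,0],0,-1],[[30,-400,0],0,-1],[[30,-400,0],0,-1],[[30,-400,0],0,-1],[[30,-400,0],0,-1],[[30,-400,0],0,-1],[[30,-400,0],0,-1],[[30,-400,0],0,-1],[[30,-400,0],0,-1],[[30,-400,0],0,-1]]'
python3 - <<'E'
from h import *
c=cam('wrist','w3.png')
for l in ['plate1','ledge']:
    for d in vision.place_of('wrist',l)[:5]: print(l,np.round(d['position'],4),round(d['conf'],2),px(c,d['position']).round()[0])
E
```

```text
time_s: 8.22
eef_pos: [0.4937, -0.2836, 0.0522]
eef_rot: [0.0, 0.998, 0.061, 0.0]
wrist_force: [0.0, 0.3, 0.1]
finger_gap: 0.0855
grip_force: 0.0
time_s: 9.05
eef_pos: [0.48, -0.1716, 0.3028]
eef_rot: [-0.0, 0.998, 0.061, 0.001]
wrist_force: [-0.2, 1.0, -0.2]
finger_gap: 0.0852
grip_force: 0.0
{'position': [0.4974, -0.2864, 0.0027], 'conf': 0.81}
time_s: 9.98
eef_pos: [0.4605, 0.2304, 0.3025]
eef_rot: [-0.001, 0.998, 0.063, 0.0]
wrist_force: [0.5, -0.5, 0.0]
finger_gap: -0.0003
grip_force: 0.0
plate1 [0.5762 0.1997 0.0601] 0.98 [361.  72.]
plate1 [0.3413 0.3786 0.0036] 0.98 [222. 218.]
plate1 [0.5219 0.489  0.0011] 0.94 [149.  91.]
plate1 [0.5767 0.2585 0.0572] 0.74 [313.  65.]
plate1 [ 0.3752  0.1638 -0.0027] 0.66 [359. 213.]
ledge [0.5964 0.2351 0.    ] 0.89 [333.  57.]
ledge [ 0.432  -0.1155  0.1099] 0.69 [590. 227.]
```

View pics/w3.png

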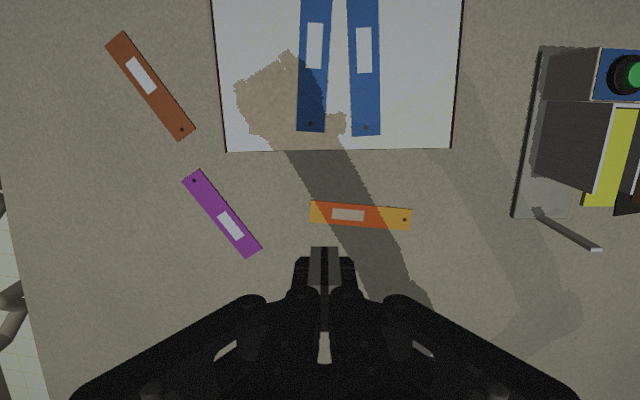

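The two blue plates have front ends at (310,131) and (366,135). The shelf's front edge runs (227,153)–(449,148).

Run:
```python
from h import *
c=cam('wrist')
g=cv2.cvtColor(c['color'],cv2.COLOR_RGB2HSV); m=cv2.inRange(g,(100,120,40),(125,255,255)); m[:,450:]=0
for k in cv2.findContours(m,0,1)[0]:
    if cv2.contourArea(k)>500:
        W=world(c,k.reshape(-1,2).astype(float),.063)[:,:2]
        r=cv2.minAreaRect((W*1000).astype(np.float32)); print('plate',np.round(r[0],1),np.round(r[1],1),r[2], 'front x',W[:,0].min(), cv2.boundingRect(k), cv2.boxPoints(r).round(1).tolist())
print('edge',world(c,[(227,153),(449,148)],.06).round(4))
print(rot().as_matrix().round(3)[:,0])
```

```text
plate [580.2 194.7] [152.1  71.7] 5.179376125335693 front x 0.5048190182642798 (332, 0, 68, 135) [[501.20001220703125, 223.5], [507.70001220703125, 152.1999969482422], [659.2000122070312, 165.89999389648438], [652.7000122070312, 237.3000030517578]]
edge [[0.4579 0.3543 0.06  ]
 [0.5004 0.069  0.06  ]]
[ 0.993  0.122 -0.   ]
```

Run:
```python
from h import *
c=cam('wrist','w4.png')
cv2.imwrite('pics/w4c.png',cv2.resize(c['color'][0:160,220:460,::-1],(800,533),interpolation=2))
for n,p in dict(A=[(297,130),(325,132),(302,2),(332,2)],B=[(351.5,136),(381,134),(347,2),(378,2)]).items():
    w=world(c,p,.063); f=(w[0]+w[1])/2; b=(w[2]+w[3])/2; d=b-f; print(n,w.round(4).tolist(),'front',f,'yaw',np.arctan2(d[1],d[0]))
```

```text
A [[0.4993, 0.2639, 0.063], [0.501, 0.2287, 0.063], [0.6436, 0.2724, 0.063], [0.6476, 0.2385, 0.063]] front [0.50017112 0.24629551 0.063     ] yaw 0.06300762192220832
B [[0.5001, 0.1948, 0.063], [0.5072, 0.1581, 0.063], [0.6498, 0.2216, 0.063], [0.6543, 0.1865, 0.063]] front [0.50367862 0.17642693 0.063     ] yaw 0.18418363775705227
```

View pics/w4c.png

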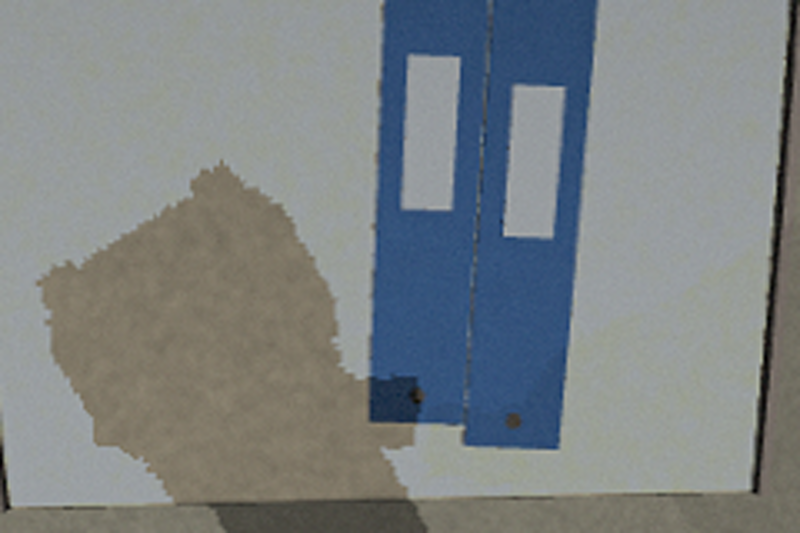

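The picture shows that plates have shifted: the left plate now lies right against the right one, with front corners at about (331,126)–(359,127) and (359,133)–(387,134). So the knock has already happened. I'll measure again.

Run:
```python
from h import *
c=cam('wrist')
d=cv2.absdiff(c['color'],cv2.cvtColor(cv2.imread('pics/w4.png'),4)).mean(); print('diff',d)
for n,p in dict(A=[(331,126.3),(358.9,127.5),(335.2,0),(367.3,0)],B=[(359.5,133.5),(387.4,134.4),(368,0),(399.4,0)]).items():
    w=world(c,p,.063); f=(w[0]+w[1])/2; b=(w[2]+w[3])/2; e=b-f; e/=np.linalg.norm(e); print(n,'front',f,'yaw',np.arctan2(e[1],e[0]),'width',np.linalg.norm(w[0]-w[1]),'centre',f+.08*e)
    P=f+.075*e
    print('press',P,'go',go([P[0],P[1],.09]))
n=np.array([-.989,-.147]); print('front overhang B', np.dot(f[:2]-[.479,.2117],n))
```

```text
diff 4.153571614583333
A front [0.51066817 0.2031892  0.063     ] yaw 0.0853700125818633 width 0.035080284164875526 centre [0.59037682 0.21001051 0.063     ]
press [0.58539503 0.20958418 0.063     ] go [120.7  28.9 211.9]
B front [0.50632917 0.16619628 0.063     ] yaw 0.08227660198705364 width 0.03542187225954811 centre [0.58605855 0.17277099 0.063     ]
press [0.58107546 0.17236007 0.063     ] go [112.   65.3 212. ]
front overhang B -0.020339506772657594
```

```bash
python3 -m creep '[[[30,20,40],0.04,-1],[[60,40,80],0.04,-1],[[90,55,120],0.04,-1],[[112,65,155],0.04,-1],[[112,65,185],0.04,-1],[[112,65,205],0.04,-1],[[112,65,222],0.04,-1],[[112,65,232],0.04,-1],[[112,65,236],0.04,-1],[[112,65,236],0.04,-1]]'
python3 -m creep '[[[0,0,1],0,-1],[[0,0,2],0,-1],[[0,0,3],0,-1],[[0,0,3],0,-1],[[0,0,3],0,-1]]'
```

```text
time_s: 11.12
eef_pos: [0.5807, 0.1744, 0.0663]
eef_rot: [0.0, 0.999, 0.04, 0.0]
wrist_force: [0.3, -0.9, 0.3]
finger_gap: 0.0
grip_force: 0.0
time_s: 11.53
eef_pos: [0.5808, 0.1754, 0.0639]
eef_rot: [-0.0, 0.999, 0.041, 0.001]
wrist_force: [-0.4, -0.3, 0.2]
finger_gap: 0.0
grip_force: 0.0
```

```bash
python3 -m creep '[[[0,0,1],0,-1],[[0,0,2],0,-1],[[0,0,2.5],0,-1],[[0,0,2.5],0,-1]]'
```

```text
time_s: 11.87
eef_pos: [0.5804, 0.1752, 0.0605]
eef_rot: [0.0, 0.999, 0.041, -0.0]
wrist_force: [0.6, -0.3, 0.2]
finger_gap: 0.0001
grip_force: 0.0
```

```bash
python3 -m creep '[[[0,0,1],0,-1],[[0,0,1],0,-1],[[0,0,1],0,-1]]'; python3 -m creep '[[[0,0,1],0,-1],[[0,0,1],0,-1],[[0,0,1],0,-1]]'
python3 - <<'E'
from h import *
c=cam('wrist'); cv2.imwrite('pics/w5.png',c['color'][...,::-1])
E
```

```text
time_s: 12.12
eef_pos: [0.5805, 0.1753, 0.0596]
eef_rot: [0.0, 0.999, 0.041, -0.0]
wrist_force: [-0.3, 0.8, 0.3]
finger_gap: -0.0003
grip_force: 0.0
time_s: 12.37
eef_pos: [0.5805, 0.1753, 0.0586]
eef_rot: [0.0, 0.999, 0.041, -0.0]
wrist_force: [-0.3, 0.0, 0.3]
finger_gap: 0.0
grip_force: 0.0
```

View pics/w5.png

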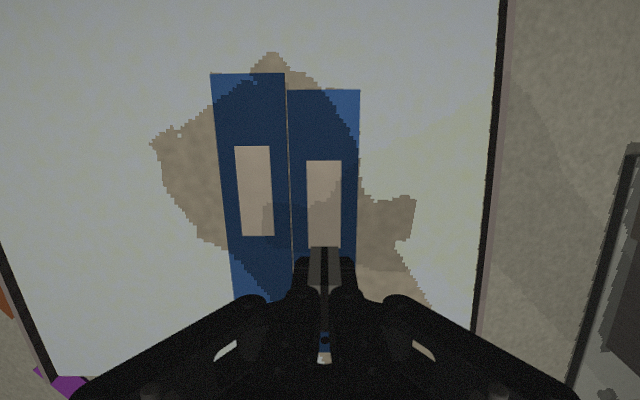

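The closed tip is over the right plate's label at (326,250) and has not touched yet, so I'll go down further in small steps.

```bash
for i in 1 2 3; do python3 -m creep '[[[0,0,1],0,-1],[[0,0,1],0,-1],[[0,0,1],0,-1]]' | egrep 'pos|force'; done
```

```text
eef_pos: [0.5805, 0.1753, 0.0577]
wrist_force: [0.3, -0.1, -0.1]
grip_force: 0.0
eef_pos: [0.5805, 0.1753, 0.0567]
wrist_force: [0.2, 0.2, -0.9]
grip_force: 0.0
eef_pos: [0.5805, 0.1752, 0.0556]
wrist_force: [-0.2, 0.1, -0.4]
grip_force: 0.0
```

Run:
```python
from h import *
c=cam('wrist'); s=readout.state(); print(px(c,s['eef_pos']), s['wrist_force'], s['moment'], s['joint_efforts'])
for z in(.05,.06,.07,.08): print(z,px(c,[s['eef_pos'][0],s['eef_pos'][1],z]))
for n in('side','top'):
    c=cam(n); print(px(c,s['eef_pos'])); u,v=px(c,s['eef_pos'])[0].astype(int); cv2.imwrite(f'pics/{n}5.png',cv2.resize(c['color'][v-50:v+50,u-65:u+65,::-1],(780,600),interpolation=2))
```

```text
[[323.32798688 244.1745652 ]] [0.52163114 0.10161078 0.55998494] [ 0.00427795 -0.02100113 -0.02291881] [ 1.55823629e-03 -4.85590303e+01 -5.72274327e+00 -1.82463545e+01
  9.12589836e-03  1.94004322e-03 -2.05388837e-04]
0.05 [[323.34348013 239.98032327]]
0.06 [[323.31563154 247.52115564]]
0.07 [[323.28474396 255.89455782]]
0.08 [[323.2502996  265.24428783]]
[[305.83893486 232.66131557]]
[[290.21245364 186.12747864]]
```

View pics/side5.png

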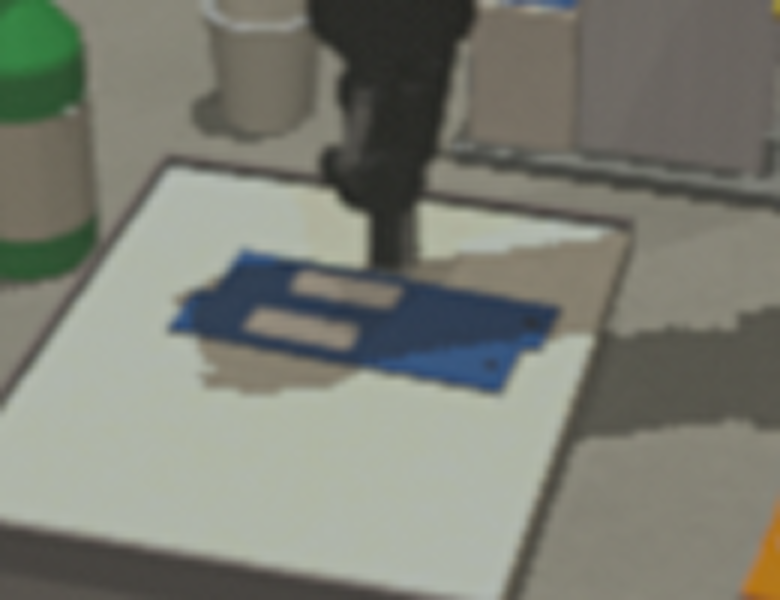

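The side view shows the tip at crop (390,262) still hanging a little above the plate, so I'll keep going down until I feel contact.

```bash
for i in 1 2 3 4; do python3 -m creep '[[[0,0,1],0,-1],[[0,0,1],0,-1],[[0,0,1],0,-1]]' | egrep 'pos|wrist'; done
```

```text
eef_pos: [0.5805, 0.1753, 0.0547]
wrist_force: [-0.3, -0.0, 0.3]
eef_pos: [0.5805, 0.1753, 0.0536]
wrist_force: [0.1, 0.1, 0.0]
eef_pos: [0.5805, 0.1753, 0.0526]
wrist_force: [-1.2, 0.5, -0.5]
eef_pos: [0.5805, 0.1753, 0.0516]
wrist_force: [-0.4, 0.5, -0.5]
```

```bash
for i in 1 2 3 4; do python3 -m creep '[[[0,0,1],0,-1],[[0,0,1],0,-1],[[0,0,1],0,-1]]' | egrep 'pos|wrist'; done
```

```text
eef_pos: [0.5805, 0.1753, 0.0506]
wrist_force: [0.5, -0.5, -0.1]
eef_pos: [0.5805, 0.1753, 0.0496]
wrist_force: [0.1, -0.2, 0.3]
eef_pos: [0.5805, 0.1753, 0.0486]
wrist_force: [0.3, -0.5, -0.1]
eef_pos: [0.5805, 0.1753, 0.0476]
wrist_force: [-0.1, -0.3, -0.0]
```

Run:
```python
from h import *
a=cv2.resize(cv2.imread('pics/side5.png'),(130,100),interpolation=cv2.INTER_AREA)
c=cam('side'); u,v=305,232; b=c['color'][v-50:v+50,u-65:u+65,::-1]
for x in (a,b): print(x[34:54,65].tolist())
s=readout.state(); print(px(c,s['eef_pos']), s['eef_pos'], s['joint_efforts'])
for k in range(3,9): print(k, px(c,[s['eef_pos'][0],s['eef_pos'][1],.01*k]).round(1))
```

```text
[[40, 45, 44], [41, 45, 44], [43, 46, 46], [43, 46, 46], [44, 48, 47], [44, 48, 47], [44, 48, 47], [43, 47, 46], [43, 47, 45], [43, 48, 47], [52, 57, 56], [69, 69, 65], [78, 68, 59], [90, 87, 84], [103, 112, 118], [100, 110, 116], [92, 95, 97], [83, 73, 67], [79, 61, 48], [81, 61, 47]]
[[39, 43, 42], [40, 44, 43], [40, 44, 42], [40, 44, 42], [42, 46, 45], [41, 45, 43], [43, 47, 45], [43, 47, 46], [43, 46, 45], [42, 47, 45], [43, 46, 45], [41, 45, 44], [45, 49, 48], [66, 72, 74], [92, 101, 106], [98, 106, 111], [92, 96, 99], [81, 72, 66], [77, 59, 47], [80, 61, 47]]
[[305.8442349  235.02097545]] [0.58054186 0.17528309 0.04766824] [ 1.14496470e-03 -4.88403976e+01 -5.74335650e+00 -1.79629630e+01
  8.88426905e-03  1.94453474e-03 -2.18811533e-04]
3 [[305.9 240.2]]
4 [[305.9 237.3]]
5 [[305.8 234.3]]
6 [[305.8 231.4]]
7 [[305.8 228.4]]
8 [[305.8 225.4]]
```

```bash
for i in 1 2 3 4; do python3 -m creep '[[[0,0,1],0,-1],[[0,0,2],0,-1],[[0,0,2],0,-1]]' | egrep 'pos|wrist'; done
```

```text
eef_pos: [0.5804, 0.1752, 0.0455]
wrist_force: [0.1, 0.4, -0.0]
eef_pos: [0.5804, 0.1752, 0.0435]
wrist_force: [-0.4, -0.5, -0.0]
eef_pos: [0.5804, 0.1752, 0.0415]
wrist_force: [0.3, 0.6, -0.4]
eef_pos: [0.5804, 0.1752, 0.0395]
wrist_force: [-0.0, -0.2, -0.4]
```

```bash
for i in 1 2 3 4; do python3 -m creep '[[[0,0,1],0,-1],[[0,0,1],0,-1],[[0,0,1],0,-1]]' | egrep 'pos|wrist'; done
```

```text
eef_pos: [0.5807, 0.1754, 0.039]
wrist_force: [-0.3, -0.3, 2.6]
eef_pos: [0.581, 0.1756, 0.039]
wrist_force: [-2.3, -0.5, 8.6]
eef_pos: [0.5814, 0.1758, 0.039]
wrist_force: [-4.5, -1.0, 13.6]
eef_pos: [0.5819, 0.1759, 0.039]
wrist_force: [-5.0, -2.0, 18.6]
```

Contact comes at a reported TCP z of 0.039, so the real fingertips end about 24 mm behind the reported TCP. I'll use that offset from here on, and drag the right-hand plate now.

```bash
python3 -m creep '[[[-5,1,0],0,-1],[[-12,3,0],0,-1],[[-20,5,0],0,-1],[[-28,7,0],0,-1],[[-36,9,0],0,-1],[[-44,11,0],0,-1],[[-52,12,0],0,-1],[[-60,12,0],0,-1],[[-68,12,0],0,-1],[[-72,12,0],0,-1]]'
python3 -m creep '[[[0,0,-20],0,-1],[[0,0,-60],0,-1],[[0,0,-100],0,-1],[[-35,0,-140],0,-1],[[-70,0,-180],0,-1],[[-90,0,-220],0,-1],[[-90,0,-240],0,-1],[[-90,0,-240],0,-1]]'
python3 - <<'E'
from h import *
c=cam('wrist'); cv2.imwrite('pics/w6.png',c['color'][...,::-1])
E
```

```text
time_s: 18.2
eef_pos: [0.514, 0.1594, 0.0389]
eef_rot: [-0.002, 0.999, 0.041, 0.005]
wrist_force: [3.0, 0.5, 12.9]
finger_gap: 0.0002
grip_force: 6.6
time_s: 18.87
eef_pos: [0.4211, 0.1522, 0.2825]
eef_rot: [-0.001, 0.999, 0.042, 0.006]
wrist_force: [0.3, 0.9, 0.4]
finger_gap: 0.0001
grip_force: 0.0
```

View pics/w6.png

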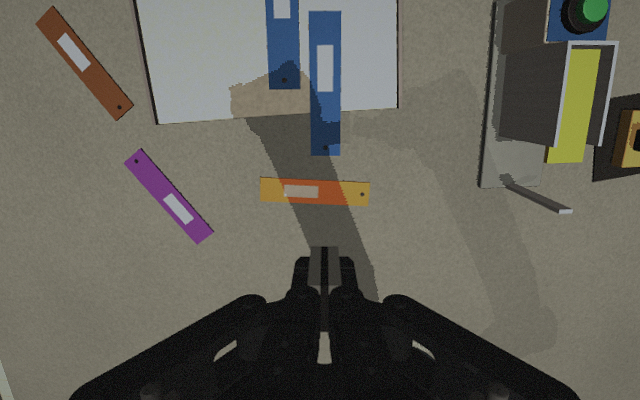

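The right plate now juts out over the edge, with its front corners at (311,155) and (340,156). The other plate stayed back at (284,88).

```bash
cat >> h.py <<'E'
def plate(c,uv,z=.063):
    "front corners L,R and rear corners L,R in pixels"
    w=world(c,uv,z); f=(w[0]+w[1])/2; b=(w[2]+w[3])/2; e=(b-f)/np.linalg.norm(b-f)
    print('front',f.round(4),'yaw',np.arctan2(e[1],e[0]).round(3),'len',np.linalg.norm(b-f).round(4),'wid',np.linalg.norm(w[0]-w[1]).round(4)); return f,e
def tip(p,yaw):
    s=readout.state(); x=rot().as_matrix()[:,0]; y0=np.arctan2(x[1],x[0]); print('go',go(p),'turn',round(y0-yaw,3),'from',s['eef_pos'].round(4),round(y0,3))
E
python3 - <<'E'
from h import *
c=cam('wrist')
f,e=plate(c,[(311,155),(340,156),(309.5,11),(341,11)])
p=f+.018*e; print('edge',np.dot(f[:2]-[.479,.2117],[-.989,-.147])); yaw=np.arctan2(e[1],e[0])
tip([p[0],p[1],.02],yaw)
E
```

```text
front [0.437  0.1503 0.063 ] yaw 0.083 len 0.1587 wid 0.0354
edge 0.050576825316794985
go [ 32.9   1.3 257.8] turn -0.002 from [0.4206 0.1504 0.2776] 0.082
```

```bash
python3 -m creep '[[[33,1,40],0,0.6],[[33,1,80],0,0.6],[[33,1,120],0,0.6],[[33,1,150],0,0.6],[[33,1,180],0,0.6],[[33,1,205],0,0.6],[[33,1,225],0,0.6],[[33,1,240],0,0.6],[[33,1,252],0,0.6],[[33,1,258],0,0.6]]'
python3 -m creep '[[[0,0,0],0,0.6],[[0,0,0],0,-1],[[0,0,0],0,-1],[[0,0,0],0,-1],[[0,0,0],0,-1],[[0,0,0],0,-1],[[0,0,0],0,-1],[[0,0,0],0,-1],[[0,0,0],0,-1],[[0,0,0],0,-1]]'
```

```text
time_s: 19.8
eef_pos: [0.4506, 0.151, 0.0144]
eef_rot: [0.001, 0.999, 0.041, -0.003]
wrist_force: [-1.0, 0.4, 0.1]
finger_gap: 0.0685
grip_force: 0.0
time_s: 20.63
eef_pos: [0.4536, 0.152, 0.018]
eef_rot: [-0.0, 0.999, 0.041, 0.001]
wrist_force: [-0.1, 1.1, 3.4]
finger_gap: 0.0342
grip_force: 59.4
```

```bash
python3 -m creep '[[[0,0,-10],0,-1],[[0,0,-25],0,-1],[[0,0,-45],0,-1],[[0,0,-65],0,-1],[[0,0,-85],0,-1],[[0,0,-105],0,-1],[[0,0,-120],0,-1],[[0,0,-130],0,-1],[[0,0,-130],0,-1],[[0,0,-130],0,-1]]'
python3 -m creep '[[[-5,25,0],-0.038,-1],[[-10,55,0],-0.038,-1],[[-15,85,0],-0.038,-1],[[-20,115,0],-0.038,-1],[[-25,145,0],-0.038,-1],[[-30,180,0],-0.038,-1],[[-35,215,0],-0.038,-1],[[-40,245,0],-0.038,-1],[[-43,265,0],-0.038,-1],[[-43,265,0],-0.038,-1]]'
python3 - <<'E'
from h import *
c=cam('wrist'); cv2.imwrite('pics/w7.png',c['color'][...,::-1]); s=readout.state(); print(s['eef_pos'],s['wrist_force'],rot().as_matrix().round(3))
for l in ['magazine','well_front','well','weight','refill_top','plate1']:
    for d in vision.place_of('wrist',l)[:2]: print(l,np.round(d['position'],4),round(d['conf'],2),px(c,d['position']).round()[0])
E
```

```text
time_s: 21.47
eef_pos: [0.4527, 0.1515, 0.1476]
eef_rot: [0.0, 0.999, 0.041, -0.0]
wrist_force: [-0.8, 0.1, -1.3]
finger_gap: 0.0339
grip_force: 59.7
time_s: 22.3
eef_pos: [0.4298, -0.1207, 0.1461]
eef_rot: [0.0, 0.998, 0.056, -0.002]
wrist_force: [0.6, -1.2, -0.6]
finger_gap: 0.0339
grip_force: 59.8
[ 0.4302359  -0.11798688  0.14622597] [ 0.2221036   0.56544898 -1.51603772] [[ 0.993  0.114 -0.003]
 [ 0.114 -0.993  0.001]
 [-0.003 -0.001 -1.   ]]
well_front [ 0.4947 -0.2837  0.0029] 0.55 [496. 135.]
weight [ 0.4944 -0.2826  0.0032] 0.65 [495. 135.]
plate1 [ 0.4915 -0.11    0.1875] 0.62 [313. 147.]
plate1 [ 0.372   0.1632 -0.0039] 0.58 [ 60. 204.]
```

View pics/w7.png

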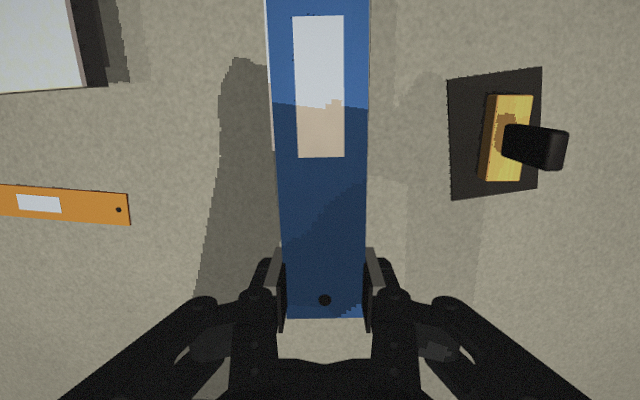

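The plate is held by its front end at (322,300) over the magazine, with the weight still on the mat at (505,135). I'll check how level and how well centred it is.

Run:
```python
from h import *
c=cam('wrist')
for z in(.18,.19,.2):
    w=world(c,[(282,318),(363,318),(266.5,2),(370.5,2),(274,160),(367,160)],z); m=(w[::2]+w[1::2])/2
    print(z,'widths',np.linalg.norm(w[::2]-w[1::2],axis=1).round(4),'mids',m[:,:2].round(4).tolist(),'yaw',np.arctan2(*(m[1]-m[0])[1::-1]))
print(readout.state()['eef_pos'])
```

```text
0.18 widths [0.0414 0.0392 0.0399] mids [[0.406, -0.1174], [0.5468, -0.0991], [0.4868, -0.1069]] yaw 0.12953807532619938
0.19 widths [0.0384 0.0363 0.0369] mids [[0.4139, -0.1165], [0.5443, -0.0995], [0.4887, -0.1068]] yaw 0.12953807532619946
0.2 widths [0.0353 0.0334 0.0339] mids [[0.4218, -0.1156], [0.5417, -0.1], [0.4906, -0.1067]] yaw 0.12953807532619926
[ 0.43187356 -0.11474172  0.14756807]
```

```bash
python3 -m creep '[[[0,3,0],0.008,-1],[[0,3,12],0.008,-1],[[0,3,28],0.008,-1],[[0,3,42],0.008,-1],[[0,3,54],0.008,-1],[[0,3,64],0.008,-1],[[0,3,70],0.008,-1],[[0,3,74],0.008,-1],[[0,3,74],0.008,-1],[[0,3,74],0.008,-1]]'
python3 -m creep '[[[0,0,3],0,-1],[[0,0,6],0,-1],[[0,0,9],0,-1],[[0,0,12],0,-1],[[0,0,12],0,-1],[[0,0,12],0,-1]]'
```

```text
time_s: 23.53
eef_pos: [0.4325, -0.1188, 0.074]
eef_rot: [0.0, 0.998, 0.056, 0.0]
wrist_force: [0.7, -0.8, -1.1]
finger_gap: 0.0341
grip_force: 59.8
time_s: 24.03
eef_pos: [0.4324, -0.1188, 0.0617]
eef_rot: [0.0, 0.998, 0.056, 0.0]
wrist_force: [-0.4, -0.0, 1.2]
finger_gap: 0.0339
grip_force: 59.9
```

```bash
python3 -m creep '[[[0,0,0],0,0.7],[[0,0,0],0,0.7],[[0,0,0],0,0.7],[[0,0,0],0,0.7],[[0,0,0],0,0.7],[[0,0,0],0,0.7]]'
python3 -m creep '[[[0,0,-20],0,0.7],[[0,0,-50],0,0.7],[[0,0,-85],0,0.7],[[0,0,-120],0,0.7],[[0,0,-160],0,0.7],[[0,0,-200],0,0.7],[[0,0,-230],0,0.7],[[0,0,-235],0,0.7],[[0,0,-235],0,0.7],[[0,0,-235],0,0.7]]'
python3 - <<'E'
from h import *
c=cam('wrist'); cv2.imwrite('pics/w8.png',c['color'][...,::-1]); cv2.imwrite('pics/w8c.png',cv2.resize(c['color'][:260,0:400,::-1],(800,520)))
for d in vision.place_of('wrist','plate1')[:5]: print(np.round(d['position'],4),round(d['conf'],2),px(c,d['position']).round()[0])
print(readout.state()['eef_pos'])
E
```

```text
time_s: 24.53
eef_pos: [0.4322, -0.1188, 0.0617]
eef_rot: [0.0, 0.998, 0.056, 0.0]
wrist_force: [0.8, -0.1, -0.3]
finger_gap: 0.0726
grip_force: 0.0
time_s: 25.37
eef_pos: [0.4316, -0.1187, 0.2959]
eef_rot: [-0.0, 0.998, 0.056, -0.001]
wrist_force: [-0.6, 0.7, -0.2]
finger_gap: 0.0725
grip_force: 0.0
[0.5907 0.2138 0.0556] 0.74 [59.  3.]
[ 0.374   0.1633 -0.0014] 0.72 [136. 173.]
[ 0.493  -0.1057  0.103 ] 0.6 [318. 115.]
[0.3422 0.3808 0.0037] 0.6 [  4. 180.]
[ 0.43099292 -0.11861734  0.29480901]
```

View pics/w8c.png

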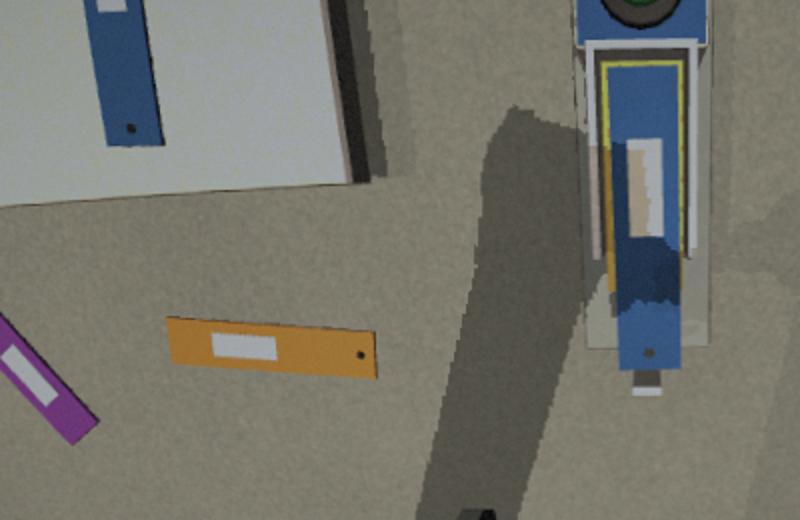

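The first plate lies between the guides: front end at crop (650,365), rear at (645,65), yellow platform showing on both sides. The other plate is at crop (135,145) on the shelf. I'll fetch it next.

```bash
python3 -m creep '[[[67,-325,0],0.027,-1],[[67,-325,0],0.027,-1],[[67,-325,0],0.027,-1],[[67,-325,0],0.027,-1],[[67,-325,0],0.027,-1],[[67,-325,0],0.027,-1],[[67,-325,0],0.027,-1],[[67,-325,0],0.027,-1],[[67,-325,0],0.027,-1],[[67,-325,0],0.027,-1]]'
python3 -m creep '[[[40,0,0],0,-1],[[60,0,0],0,-1],[[60,0,0],0,-1],[[60,0,0],0,-1]]'
python3 - <<'E'
from h import *
c=cam('wrist'); cv2.imwrite('pics/w9.png',c['color'][...,::-1])
g=cv2.cvtColor(c['color'],cv2.COLOR_RGB2HSV); m=cv2.inRange(g,(98,110,30),(125,255,255)); m[:,480:]=0
for k in cv2.findContours(m,0,1)[0]:
    if cv2.contourArea(k)>500:
        r=cv2.minAreaRect(k); W=world(c,k.reshape(-1,2).astype(float),.063)[:,:2]; R2=cv2.minAreaRect((W*1000).astype(np.float32))
        print(np.round(R2[0],1),np.round(R2[1],1),R2[2],cv2.boundingRect(k),cv2.boxPoints(R2).round(1).tolist())
print(vision.place_of('wrist','plate1')[:3]); print(readout.state()['eef_pos'])
E
```

```text
time_s: 26.3
eef_pos: [0.461, 0.2139, 0.2949]
eef_rot: [-0.0, 0.999, 0.045, -0.002]
wrist_force: [-0.6, -0.4, -1.2]
finger_gap: -0.0003
grip_force: 0.0
time_s: 26.63
eef_pos: [0.5226, 0.2144, 0.2948]
eef_rot: [0.001, 0.999, 0.041, -0.002]
wrist_force: [-1.3, -0.7, -0.8]
finger_gap: -0.0001
grip_force: 0.0
[590.9 212.6] [158.5  34.7] 4.8194899559021 (315, 37, 30, 136) [[510.5, 223.1999969482422], [513.4000244140625, 188.60000610351562], [671.2999877929688, 202.0], [668.4000244140625, 236.5]]
[{'position': [0.4939, -0.1115, 0.1056], 'conf': 0.83}, {'position': [0.5871, 0.2138, 0.0545], 'conf': 0.77}, {'position': [0.3702, 0.1647, -0.0025], 'conf': 0.73}]
[0.52136786 0.21562115 0.29589211]
```

```bash
python3 -m creep '[[[30,4,40],0,-1],[[60,8,80],0,-1],[[67,9,120],0,-1],[[67,9,155],0,-1],[[67,9,185],0,-1],[[67,9,210],0,-1],[[67,9,230],0,-1],[[67,9,245],0,-1],[[67,9,252],0,-1],[[67,9,252],0,-1]]'
for i in 1 2 3; do python3 -m creep '[[[0,0,1],0,-1],[[0,0,2],0,-1],[[0,0,2],0,-1]]' | egrep 'pos|wrist'; done
```

```text
time_s: 27.57
eef_pos: [0.5882, 0.2124, 0.0435]
eef_rot: [0.001, 0.999, 0.042, -0.001]
wrist_force: [-0.5, -0.1, 0.2]
finger_gap: 0.0005
grip_force: 0.0
eef_pos: [0.5905, 0.2137, 0.044]
wrist_force: [1.2, 0.6, -1.2]
eef_pos: [0.5899, 0.2134, 0.0409]
wrist_force: [-0.2, 0.1, 0.6]
eef_pos: [0.59, 0.2135, 0.0391]
wrist_force: [0.1, 0.3, 2.7]
```

```bash
python3 -m creep '[[[0,0,1],0,-1],[[0,0,2],0,-1],[[0,0,2.5],0,-1],[[0,0,2.5],0,-1]]' | egrep 'pos|wrist'
python3 -m creep '[[[-6,0,0],0,-1],[[-14,0,0],0,-1],[[-23,0,0],0,-1],[[-32,0,0],0,-1],[[-41,0,0],0,-1],[[-50,0,0],0,-1],[[-59,0,0],0,-1],[[-68,0,0],0,-1],[[-77,0,0],0,-1],[[-84,0,0],0,-1]]'
python3 -m creep '[[[0,0,-20],0,-1],[[0,0,-60],0,-1],[[0,0,-100],0,-1],[[-35,0,-140],0,-1],[[-70,0,-180],0,-1],[[-80,0,-220],0,-1],[[-80,0,-240],0,-1],[[-80,0,-240],0,-1],[[-80,0,-240],0,-1],[[-80,0,-240],0,-1]]'
python3 - <<'E'
from h import *
c=cam('wrist'); cv2.imwrite('pics/w10.png',c['color'][...,::-1])
g=cv2.cvtColor(c['color'],cv2.COLOR_RGB2HSV); m=cv2.inRange(g,(98,110,30),(125,255,255)); m[:,480:]=0
for k in cv2.findContours(m,0,1)[0]:
    if cv2.contourArea(k)>500:
        W=world(c,k.reshape(-1,2).astype(float),.063)[:,:2]; R2=cv2.minAreaRect((W*1000).astype(np.float32))
        print(np.round(R2[0],1),np.round(R2[1],1),R2[2],cv2.boundingRect(k),cv2.boxPoints(R2).round(1).tolist())
print(readout.state()['eef_pos'])
E
```

```text
eef_pos: [0.5909, 0.2142, 0.039]
wrist_force: [-2.8, -1.0, 15.2]
time_s: 29.48
eef_pos: [0.5095, 0.2083, 0.039]
eef_rot: [-0.002, 0.999, 0.043, 0.004]
wrist_force: [3.5, 0.5, 10.8]
finger_gap: -0.0
grip_force: 5.6
time_s: 30.32
eef_pos: [0.4263, 0.199, 0.2757]
eef_rot: [0.0, 0.999, 0.042, -0.0]
wrist_force: [-0.5, -0.2, -0.8]
finger_gap: 0.0001
grip_force: 0.0
[506.6 206.8] [158.7  35.1] 5.095883369445801 (306, 22, 33, 145) [[426.0, 217.1999969482422], [429.1000061035156, 182.1999969482422], [587.2000122070312, 196.3000030517578], [584.0999755859375, 231.3000030517578]]
[0.42602637 0.19881957 0.27493053]
```

```bash
python3 -m creep '[[[20,-1,40],0,0.6],[[20,-1,80],0,0.6],[[20,-1,120],0,0.6],[[20,-1,150],0,0.6],[[20,-1,180],0,0.6],[[20,-1,205],0,0.6],[[20,-1,225],0,0.6],[[20,-1,240],0,0.6],[[20,-1,250],0,0.6],[[20,-1,255],0,0.6]]'
python3 -m creep '[[[0,0,0],0,0.6],[[0,0,0],0,-1],[[0,0,0],0,-1],[[0,0,0],0,-1],[[0,0,0],0,-1],[[0,0,0],0,-1],[[0,0,0],0,-1],[[0,0,0],0,-1],[[0,0,0],0,-1],[[0,0,0],0,-1]]'
```

```text
time_s: 31.2
eef_pos: [0.4445, 0.2016, 0.0185]
eef_rot: [0.001, 0.999, 0.043, -0.003]
wrist_force: [0.1, 0.7, 0.4]
finger_gap: 0.0685
grip_force: 0.0
time_s: 32.03
eef_pos: [0.4469, 0.2025, 0.0216]
eef_rot: [-0.0, 0.999, 0.042, 0.001]
wrist_force: [0.5, 0.1, 4.9]
finger_gap: 0.0338
grip_force: 59.5
```

```bash
python3 -m creep '[[[0,0,-10],0,-1],[[0,0,-25],0,-1],[[0,0,-45],0,-1],[[0,0,-65],0,-1],[[0,0,-85],0,-1],[[0,0,-105],0,-1],[[0,0,-120],0,-1],[[0,0,-130],0,-1],[[0,0,-130],0,-1],[[0,0,-130],0,-1]]'
python3 -m creep '[[[-4,30,0],-0.034,-1],[[-8,65,0],-0.034,-1],[[-12,100,0],-0.034,-1],[[-16,135,0],-0.034,-1],[[-20,170,0],-0.034,-1],[[-25,205,0],-0.034,-1],[[-30,240,0],-0.034,-1],[[-35,275,0],-0.034,-1],[[-38,305,0],-0.034,-1],[[-40,319,0],-0.034,-1]]'
python3 -m creep '[[[0,0,0],0,-1],[[0,0,0],0,-1],[[0,0,0],0,-1]]'
python3 - <<'E'
from h import *
c=cam('wrist'); cv2.imwrite('pics/w11.png',c['color'][...,::-1])
g=cv2.cvtColor(c['color'],cv2.COLOR_RGB2HSV); m=cv2.inRange(g,(98,110,20),(125,255,255)); m[:,400:]=0;m[:,:240]=0
for r in (2,80,160,300): 
    x=np.flatnonzero(m[r]); print(r,x.min(),x.max())
print(np.flatnonzero(m[:,322]).max()); print(readout.state()['eef_pos'])
for z in(.187,.194):
  for r in(2,160,300):
    x=np.flatnonzero(m[r]); print(z,r,world(c,[((x.min()+x.max())/2,r)],z)[0].round(4))
E
```

```text
time_s: 32.87
eef_pos: [0.4459, 0.2018, 0.151]
eef_rot: [0.0, 0.999, 0.042, -0.0]
wrist_force: [-0.0, -0.2, -0.9]
finger_gap: 0.0338
grip_force: 59.8
time_s: 33.7
eef_pos: [0.4315, -0.1234, 0.1496]
eef_rot: [0.0, 0.998, 0.056, -0.002]
wrist_force: [-0.5, 0.3, -1.1]
finger_gap: 0.0337
grip_force: 59.9
time_s: 33.95
eef_pos: [0.4328, -0.1177, 0.1504]
eef_rot: [-0.001, 0.998, 0.06, -0.001]
wrist_force: [0.1, -0.2, -1.2]
finger_gap: 0.034
grip_force: 59.9
2 275 374
80 277 371
160 281 368
300 288 360
319
[ 0.43308369 -0.1174407   0.15068503]
0.187 2 [ 0.547  -0.1048  0.187 ]
0.187 160 [ 0.4888 -0.1118  0.187 ]
0.187 300 [ 0.4209 -0.1197  0.187 ]
0.194 2 [ 0.5452 -0.105   0.194 ]
0.194 160 [ 0.4902 -0.1116  0.194 ]
0.194 300 [ 0.4259 -0.1191  0.194 ]
```

```bash
python3 -m creep '[[[0,-1,0],0,-1],[[0,-1,12],0,-1],[[0,-1,28],0,-1],[[0,-1,42],0,-1],[[0,-1,54],0,-1],[[0,-1,64],0,-1],[[0,-1,70],0,-1],[[0,-1,75],0,-1],[[0,-1,75],0,-1],[[0,-1,75],0,-1]]'
python3 -m creep '[[[0,0,3],0,-1],[[0,0,6],0,-1],[[0,0,9],0,-1],[[0,0,12],0,-1],[[0,0,12],0,-1],[[0,0,12],0,-1]]'
```

```text
time_s: 34.83
eef_pos: [0.4336, -0.1179, 0.0765]
eef_rot: [0.0, 0.998, 0.06, 0.0]
wrist_force: [-0.8, -0.5, 0.5]
finger_gap: 0.0337
grip_force: 60.7
time_s: 35.33
eef_pos: [0.4338, -0.1181, 0.0643]
eef_rot: [0.0, 0.998, 0.059, 0.0]
wrist_force: [0.2, 0.2, 1.5]
finger_gap: 0.0338
grip_force: 61.8
```

Release, go up, and look at the magazine and the shelf.

```bash
python3 -m creep '[[[0,0,0],0,0.7],[[0,0,0],0,0.7],[[0,0,0],0,0.7],[[0,0,0],0,0.7],[[0,0,0],0,0.7],[[0,0,0],0,0.7]]'
python3 -m creep '[[[0,0,-20],0,0.7],[[0,0,-50],0,0.7],[[0,0,-85],0,0.7],[[0,0,-120],0,0.7],[[0,0,-160],0,0.7],[[0,0,-200],0,0.7],[[0,0,-230],0,0.7],[[0,0,-235],0,0.7],[[0,0,-235],0,0.7],[[0,0,-235],0,0.7]]'
python3 - <<'E'
from h import *
c=cam('wrist'); a=cv2.resize(c['color'][:230,250:550,::-1],(600,460))
for d in vision.place_of('wrist','weight')[:2]+vision.place_of('wrist','plate1')[:4]: print(np.round(d['position'],4),round(d['conf'],2),px(c,d['position']).round()[0])
t=cam('top'); b=cv2.resize(t['color'][90:250,200:480,::-1],(600,343)); cv2.imwrite('pics/w12.png',cv2.resize(np.vstack([a,b]),(448,600)))
for d in vision.place_of('top','plate1')[:6]: print(np.round(d['position'],4),round(d['conf'],2))
print(readout.state()['eef_pos'])
E
```

```text
time_s: 35.83
eef_pos: [0.4332, -0.118, 0.0641]
eef_rot: [0.0, 0.998, 0.059, -0.0]
wrist_force: [-0.2, -0.6, 0.2]
finger_gap: 0.0726
grip_force: 0.0
time_s: 36.67
eef_pos: [0.4326, -0.118, 0.2984]
eef_rot: [-0.0, 0.998, 0.059, -0.001]
wrist_force: [-0.5, 0.8, -0.1]
finger_gap: 0.0727
grip_force: 0.0
[ 0.4955 -0.286   0.0067] 0.83 [446. 126.]
[0.3432 0.3813 0.0027] 0.88 [  5. 177.]
[ 0.371   0.1649 -0.0012] 0.83 [136. 174.]
[ 0.4927 -0.109   0.0971] 0.61 [322. 116.]
[ 0.3699  0.1611 -0.001 ] 0.87
[0.3415 0.3808 0.0032] 0.8
[5.244e-01 4.879e-01 2.000e-04] 0.75
[ 0.4935 -0.1064  0.1044] 0.67
[ 0.4325679  -0.11787544  0.29780567]
```

View pics/w12.png

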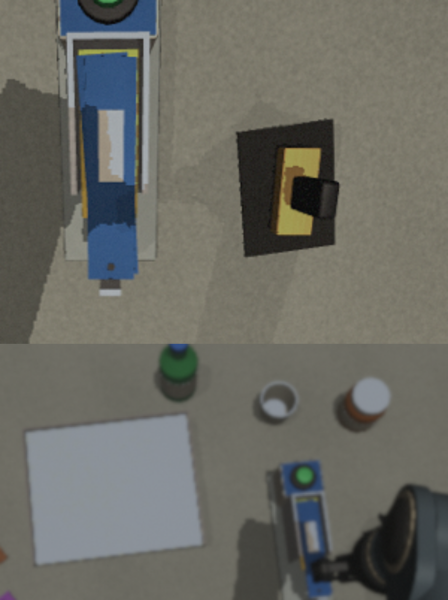

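Both plates are stacked between the guides (top inset), the shelf is empty, and the weight is still standing on the mat. I'll get the weight.

```bash
python3 -m creep '[[[10,40,0],0,1],[[20,80,0],0,1],[[30,120,0],0,1],[[38,155,0],0,1],[[41,172,15],0,1],[[41,172,45],0,1],[[41,172,80],0,1],[[41,172,110],0,1],[[41,172,135],0,1],[[41,172,150],0,1]]'
python3 - <<'E'
from h import *
tip([.4940,-.2838,.042],.122)
E
```

```text
time_s: 37.75
eef_pos: [0.4922, -0.283, 0.1449]
eef_rot: [-0.002, 0.998, 0.059, -0.003]
wrist_force: [-0.0, -0.3, 0.3]
finger_gap: 0.0852
grip_force: 0.0
go [  2.3   1.5 102.9] turn -0.003 from [ 0.4922 -0.283   0.1449] 0.119
```

```bash
python3 -m creep '[[[1,1,30],0,1],[[1,1,55],0,1],[[1,1,75],0,1],[[1,1,90],0,1],[[1,1,100],0,1],[[1,1,106],0,1],[[1,1,106],0,1],[[1,1,106],0,1]]'
python3 -m creep '[[[0,0,0],0,-1],[[0,0,0],0,-1],[[0,0,0],0,-1],[[0,0,0],0,-1],[[0,0,0],0,-1],[[0,0,0],0,-1],[[0,0,0],0,-1],[[0,0,0],0,-1],[[0,0,0],0,-1],[[0,0,0],0,-1]]'
python3 -m creep '[[[0,0,-20],0,-1],[[0,0,-50],0,-1],[[0,0,-85],0,-1],[[0,0,-120],0,-1],[[0,0,-155],0,-1],[[0,0,-170],0,-1],[[0,0,-175],0,-1],[[0,0,-175],0,-1],[[0,0,-175],0,-1]]'
python3 - <<'E'
from h import *
c=cam('wrist')
for d in vision.place_of('wrist','weight')[:2]: print(np.round(d['position'],4),d['conf'])
tip([.5225,-.1060,.222],.122)
E
```

```text
time_s: 38.42
eef_pos: [0.4959, -0.2848, 0.0434]
eef_rot: [0.0, 0.998, 0.059, 0.0]
wrist_force: [-0.6, -0.2, -0.3]
finger_gap: 0.0853
grip_force: 0.0
time_s: 39.25
eef_pos: [0.4959, -0.285, 0.0437]
eef_rot: [0.0, 0.998, 0.059, 0.0]
wrist_force: [-1.4, -0.4, 5.8]
finger_gap: 0.0147
grip_force: 61.1
time_s: 40.0
eef_pos: [0.494, -0.2844, 0.216]
eef_rot: [-0.001, 0.998, 0.059, -0.002]
wrist_force: [0.1, 0.1, -4.9]
finger_gap: 0.0147
grip_force: 60.0
[ 0.4923 -0.2844  0.1781] 0.89
go [  49.5 -173.7   -6.1] turn -0.003 from [ 0.4939 -0.2843  0.2156] 0.119
```

```bash
python3 -m creep '[[[10,-30,-6],0,-1],[[18,-60,-6],0,-1],[[26,-90,-6],0,-1],[[34,-120,-6],0,-1],[[42,-145,-6],0,-1],[[48,-165,-6],0,-1],[[51,-173,-6],0,-1],[[51,-173,-6],0,-1],[[51,-173,-6],0,-1],[[51,-173,-6],0,-1]]'
python3 - <<'E'
from h import *
c=cam('wrist'); cv2.imwrite('pics/w13.png',c['color'][...,::-1])
for l in('weight','well','magazine'):
  for d in vision.place_of('wrist',l)[:2]: print(l,np.round(d['position'],4),d['conf'])
tip([.5245,-.1058,.135],.122)
E
```

```text
time_s: 40.93
eef_pos: [0.5251, -0.1093, 0.2234]
eef_rot: [0.0, 0.998, 0.058, -0.001]
wrist_force: [-0.5, -0.0, -3.9]
finger_gap: 0.0147
grip_force: 60.1
weight [ 0.5269 -0.1083  0.1853] 0.7
go [-0.5 -2.8 89. ] turn -0.006 from [ 0.5254 -0.1085  0.224 ] 0.116
```

View pics/w13.png

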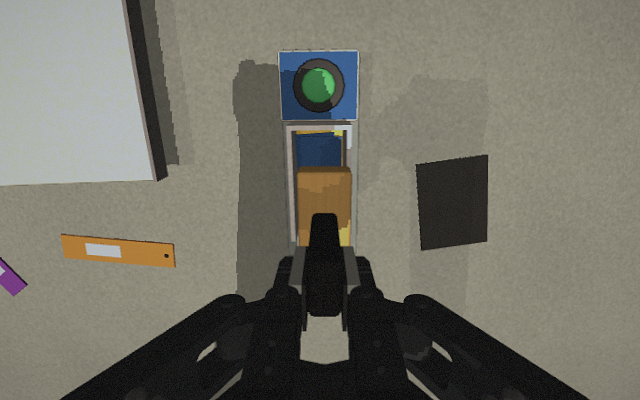

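```bash
python3 -m creep '[[[0,-3,0],-0.006,-1],[[0,-3,20],-0.006,-1],[[0,-3,40],-0.006,-1],[[0,-3,55],-0.006,-1],[[0,-3,68],-0.006,-1],[[0,-3,75],-0.006,-1],[[0,-3,80],-0.006,-1],[[0,-3,83],-0.006,-1],[[0,-3,83],-0.006,-1],[[0,-3,83],-0.006,-1]]'
python3 -m creep '[[[0,0,3],0,-1],[[0,0,6],0,-1],[[0,0,9],0,-1],[[0,0,9],0,-1],[[0,0,9],0,-1]]'
python3 -m creep '[[[0,0,3],0,-1],[[0,0,6],0,-1],[[0,0,6],0,-1],[[0,0,6],0,-1],[[0,0,6],0,-1]]'
```

```text
time_s: 41.97
eef_pos: [0.5258, -0.104, 0.1419]
eef_rot: [0.0, 0.998, 0.062, 0.001]
wrist_force: [-0.7, -0.6, -3.3]
finger_gap: 0.0147
grip_force: 60.2
time_s: 42.38
eef_pos: [0.5257, -0.1041, 0.1324]
eef_rot: [0.0, 0.998, 0.062, 0.0]
wrist_force: [0.7, -0.0, -1.9]
finger_gap: 0.0147
grip_force: 60.4
time_s: 42.8
eef_pos: [0.5255, -0.104, 0.1264]
eef_rot: [0.0, 0.998, 0.062, 0.0]
wrist_force: [0.3, -0.1, -0.0]
finger_gap: 0.0148
grip_force: 60.7
```

```bash
python3 -m creep '[[[0,0,0],0,1],[[0,0,0],0,1],[[0,0,0],0,1],[[0,0,0],0,1],[[0,0,0],0,1],[[0,0,0],0,1],[[0,0,0],0,1],[[0,0,0],0,1],[[0,0,0],0,1],[[0,0,0],0,1]]'
python3 -m creep '[[[0,0,-25],0,1],[[0,0,-60],0,1],[[0,0,-95],0,1],[[0,0,-130],0,1],[[0,0,-150],0,1],[[0,0,-150],0,1],[[0,0,-150],0,1]]'
python3 - <<'E'
from h import *
c=cam('wrist'); cv2.imwrite('pics/w14.png',cv2.resize(c['color'][60:380,220:420,::-1],(375,600)))
for l in('weight','well','refill_top'):
  for d in vision.place_of('wrist',l)[:2]: print(l,np.round(d['position'],4),d['conf'])
tip([.6150,-.0945,.20],.122)
g=cv2.cvtColor(c['color'],cv2.COLOR_RGB2HSV)
m=cv2.inRange(g,(45,80,60),(80,255,255)); n,l,s,ce=cv2.connectedComponentsWithStats(m); i=1+s[1:,4].argmax(); print('btn',s[i],world(c,[ce[i]],.118))
E
```

```text
time_s: 43.63
eef_pos: [0.5253, -0.104, 0.1262]
eef_rot: [0.0, 0.998, 0.062, 0.0]
wrist_force: [-0.1, 0.1, 0.4]
finger_gap: 0.0853
grip_force: 0.0
time_s: 44.22
eef_pos: [0.5258, -0.104, 0.2773]
eef_rot: [0.001, 0.998, 0.062, 0.001]
wrist_force: [0.3, -0.0, -0.2]
finger_gap: 0.0851
grip_force: 0.0
weight [ 0.5254 -0.1041  0.089 ] 0.95
refill_top [ 0.6143 -0.0958  0.1172] 0.8
go [91.4  1.9 74.3] turn 0.003 from [ 0.5243 -0.104   0.2746] 0.125
btn [311  75  29  29 636] [[ 0.61485709 -0.09483992  0.118     ]]
```

View pics/w14.png

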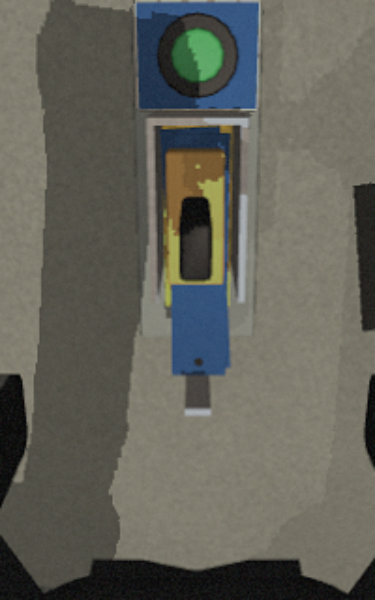

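The weight stands centred on the stack, with its grip at crop (197,238). The button is at crop (197,55). I'll shut the gripper and go to the button.

```bash
python3 -m creep '[[[30,1,0],0,-1],[[60,2,0],0,-1],[[85,2,0],0,-1],[[91,2,0],0,-1],[[91,2,0],0,-1],[[91,2,40],0,-1],[[91,2,80],0,-1],[[91,2,115],0,-1],[[91,2,145],0,-1],[[91,2,160],0,-1]]'
python3 -m creep '[[[0,0,5],0,-1],[[0,0,10],0,-1],[[0,0,13],0,-1],[[0,0,13],0,-1],[[0,0,13],0,-1]]'
```

```text
time_s: 45.25
eef_pos: [0.6113, -0.0953, 0.1116]
eef_rot: [-0.0, 0.998, 0.062, -0.004]
wrist_force: [-0.3, -0.5, -1.0]
finger_gap: 0.0001
grip_force: 0.0
time_s: 45.67
eef_pos: [0.6165, -0.0947, 0.1045]
eef_rot: [0.0, 0.998, 0.062, 0.001]
wrist_force: [0.6, -0.9, 0.4]
finger_gap: -0.0001
grip_force: 0.0
```

```bash
python3 -m creep '[[[0,0,4],0,-1],[[0,0,8],0,-1],[[0,0,11],0,-1],[[0,0,13],0,-1],[[0,0,13],0,-1]]'|egrep 'pos|wrist'
for i in 1 2; do python3 -m creep '[[[0,0,1.5],0,-1],[[0,0,3],0,-1],[[0,0,3],0,-1],[[0,0,3],0,-1]]'|egrep 'pos|wrist';done
```

```text
eef_pos: [0.6168, -0.0947, 0.0919]
wrist_force: [-2.4, -0.4, 9.1]
eef_pos: [0.617, -0.0947, 0.0917]
wrist_force: [-7.7, -0.4, 23.9]
eef_pos: [0.6171, -0.0948, 0.0914]
wrist_force: [-13.1, -0.6, 38.9]
```

```bash
python3 -m creep '[[[0,0,-4],0,-1],[[0,0,-6],0,-1],[[0,0,-6],0,-1],[[0,0,-6],0,-1]]'|egrep 'pos|wrist'
python3 -c "
from h import *
c=cam('side','side8.png')
for d in vision.place_of('side','refill_top')[:2]: print(d)
a,b=px(c,[.615,-.0947,.118])[0].astype(int); cv2.imwrite('pics/side8c.png',cv2.resize(c['color'][b-35:b+35,a-45:a+45,::-1],(720,560),interpolation=2)); print(a,b)"
for i in 1 2 3 4 5; do python3 -m creep '[[[0,0,-1],0,-1],[[0,0,-1],0,-1],[[0,0,-1],0,-1],[[0,0,-1],0,-1]]'|egrep 'pos|wrist';done
```

```text
eef_pos: [0.6168, -0.0947, 0.0919]
wrist_force: [-3.1, -0.7, 9.7]
{'position': [0.6115, -0.094, 0.1166], 'conf': 0.53}
{'position': [0.8121, 0.1237, -0.003], 'conf': 0.27}
329 171
eef_pos: [0.6168, -0.0947, 0.092]
wrist_force: [0.6, -1.3, 6.7]
eef_pos: [0.6168, -0.0947, 0.0925]
wrist_force: [2.7, -1.0, 4.6]
eef_pos: [0.6161, -0.0947, 0.0933]
wrist_force: [2.7, 0.3, 4.7]
eef_pos: [0.6157, -0.0946, 0.0941]
wrist_force: [3.1, -0.2, 4.2]
eef_pos: [0.6155, -0.0946, 0.095]
wrist_force: [1.4, -0.1, 3.3]
```

The force profile shows the spring: 5 N at the hard stop, dropping as I rise. So the button was fully down. I'll retract now and check the final state.

```bash
python3 -m creep '[[[0,0,-5],0,-1],[[0,0,-15],0,-1],[[0,0,-50],0,-1],[[0,0,-90],0,-1],[[0,0,-130],0,-1],[[-30,0,-165],0,-1],[[-60,0,-190],0,-1],[[-80,0,-190],0,-1],[[-80,0,-190],0,-1],[[-80,0,-190],0,-1]]'
python3 - <<'E'
from h import *
c=cam('wrist')
for l in('weight','refill_top','plate1'):
  for d in vision.place_of('wrist',l)[:2]: print(l,np.round(d['position'],4),d['conf'])
c=cam('side')
for l in('weight','bottle','cup','jar'):
  for d in vision.place_of('side',l)[:1]: print(l,np.round(d['position'],4),d['conf'])
print(readout.state()['wrist_force'])
E
```

```text
time_s: 49.68
eef_pos: [0.535, -0.105, 0.2858]
eef_rot: [0.001, 0.998, 0.062, -0.0]
wrist_force: [0.3, 0.0, -0.2]
finger_gap: -0.0
grip_force: 0.0
weight [ 0.5258 -0.1032  0.0861] 0.93
refill_top [ 0.6116 -0.0933  0.119 ] 0.67
plate1 [ 0.3724  0.1621 -0.0018] 0.84
plate1 [ 0.492  -0.11    0.0791] 0.72
weight [ 0.5197 -0.1063  0.0833] 0.64
bottle [ 0.8082  0.1257 -0.0043] 0.92
cup [ 7.666e-01 -5.910e-02  5.000e-04] 0.7
jar [ 0.7639 -0.2188 -0.0015] 0.58
[ 0.3017888  -0.5699602   0.07544041]
```

```bash
python3 -c "
from h import *
print(bot.close_job())"
```

```text
the job is handed in; nothing more can be done
None
```

The job is handed in: both blue plates present lie flat in the magazine, the weight stands centred on them, and the refill button was pressed fully down and let go; bottle, cup and jar were not disturbed (no verdict was returned).

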